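Extend the hose prop by one hole

ROBOT

A 6-joint arm with a two-finger parallel gripper is mounted at the origin on a cart in front of the work surface, level with it; the furniture and walls round the work are solid. World frame = base frame: x ahead of the robot, y to its left, z up, the work surface at z = 0. Lengths are in mm, angles in rad, forces in N, time in s.
With the tool pointing down it reaches from about 250 to 800 mm from the base axis. Payload 8.5 kg.
Tool frame: the origin (TCP) lies at the very end of the fingers, on their centre line; the grasp point (between the pads) lies 19 mm behind it (r.pinch_z is the distance from the TCP to the grasp point, in mm); z points along the fingers, y is the line along which they close (so a half turn about z gives the same grasp; the last joint's range is limited). The gripper opens to 85 mm and grips with 20 to 120 N. Pads are 22 mm wide; open, the fingers measure 114 mm over their backs; the gripper's body (76 mm by 85 mm) begins 54 mm behind the grasp point. The pads swing forward as they close: fully open they stand 13 mm farther back than shut.
Start: joints at [1.258, 0.238, -0.013, 1.319, 0, 1.571], TCP at [161.54, 499.483, 231.276] pointing down, gripper open.
Joint ranges: [-2.66, 2.66], [-1.03, 1.9], [-1.14, 1.46], [-1.82, 2.27], [-1.45, 1.34], [-3.14, 3.14]. Speed limits (rad/s): [2.22, 2.22, 2.79, 3.14, 3.14, 3.14].

INTERFACE

Orientations are given as a rotation vector (axis times angle).
In Python, from workcell import readout, snapshot, job, r gives the robot as it stands.
- The arm moves only by the shell command python3 -m pendant 'ROWS' [OPENING] [FORCE]. ROWS is text: rows parted by semicolons, each of 6 numbers parted by spaces: the shift along the tool's x, y, z in units of 30 mm (1.0 is 30 mm), then the turn, a rotation vector about the tool's x, y, z in degrees. A call has 1 to 20 rows; each row shifts and turns the commanded pose from where the row before left it, along the tool's axes as they then stand; what a row does not reach is not made up. A row lasts 1/10 s, in which the tool goes at most 50 mm and 8.59 degrees, less where a joint would pass 70% of its speed; a pose out of reach is approached as far as the arm can. A call is refused whole if a number of a shift passes 1 or a number of a turn 8.59, either way. A call with a gripper value outside its range is refused whole. OPENING is the opening, from 0 (shut) to 1 (fully open), set as the call begins (- or left out, the last holds). The fingers move at their own pace and stop on an object; FORCE is the grip in N (left out, the last holds). Time passes only in rows, so rows that do not move let the fingers close. It gives the time, the measured TCP pose, the force, the opening and the grip force at its end, in the units of the state.
- readout.read_state(): the state, without advancing time (a new reading comes with each control period).
- snapshot(name): name is "scene" or "top"; returns a dict with "frame" (420x560x3 uint8, red, green, blue), "camera_matrix" (3x3 intrinsics, pixels), "dist_coeffs" ([k1, k2, p1, p2, k3] as OpenCV has them; the pictures are not rectified), "rvec" (rotation vector, rad) and "tvec" (3), from world to camera coordinates, as OpenCV has them. Camera axes: x right, y down, z forward; pixel columns grow to the right and rows downward; lengths in mm; the calibration is good to about 2 mm. A picture is of the moment at which its call begins. There is no depth.
- job.finish_job(): hands the job in; it is judged then, once.
The state is a dict: "time": time; "joint_pos": joint angles; "joint_vel": joint speeds; "tau": joint torques, N m; "ee_pos": TCP position; "eef_rot": TCP orientation; "wrist_force": force on the tool from outside, world axes, zero at the start; "ft_torque": the same for the moment, N m; "opening": opening from 0.0 (shut) to 1.0 (fully open); "grip_force": force on a finger pad.
Only numpy, scipy, OpenCV 4.12 (cv2) and the standard library are available. Lean on these libraries where they do the work, as an engineer would, in place of code of your own. Each camera call takes 0.05 s, during which the arm holds its last target. There are 200 camera calls.

TASK

The prop for the vacuum hose is one hole too short. Pull up the black knob of its lock plunger, slide the sliding head (the part with the cradle) to the next hole of the ladder rail, away from the clamp foot with the two black knobs, and let the pin drop into that hole. The spring is weak and leaves the pin a little short, so push the knob fully down and finish still holding it down by the knob; leave the other things on the table alone.

Things in the scene. Friction and masses are not known exactly. Their poses are not given: they have to be found in the camera images.
- ladder_rail: Fixed aluminium ladder rail of the hose prop, 66 x 220 mm, top 20 mm above the table, lying along its own y axis. Origin on the table under the hole in which the pin starts; z up; +y points away from the clamp foot: the way to slide. Square-cut holes (13 mm long, 27 mm wide, 14 mm deep) run along its middle every 30 mm, at y = -30, 0, 30, 60, 90 mm
- head (a joint): Position of the sliding head along the rail's +y (m): about 0 at the start, 0.030 with the pin in the next hole, -0.030 in the hole before. The head is a saddle over the rail, 66 x 80 mm, top 30 mm high, from 22 mm behind the plunger to 58 mm ahead of it. It slides with about 2 N of friction; the pin has 2 mm of play either way in a hole
- plunger_rod (a joint): Height of the lock plunger (m): 0 pushed home, about 0.0055 where its spring leaves it (pin still 6 mm in the hole), from 0.012 up the pin is clear of the rail, 0.022 fully up. 450 N/m: about 6 N holds it at 0.018, 2.5 N pushes it home. Let go, it returns to 0.0055, or stands at 0.012 on the rail's top if not over a hole
- knob_mid (a point): Middle of the plunger's black round knob (24 mm across, 12 mm high, a pale cap 4 mm high on top), on the plunger's upright axis and moving with it: 62.5 mm above the table when home, about 68 mm at the start. Below it a 17 mm wide barrel stands to 50 mm above the table; fingers may reach down to 35 mm above the table on either side across the rail
- hex_tool: Bystander: grey L-shaped hex key, 24 x 78 x 6 mm, loose beside the rail on the side of its -x axis; origin at the centre of its underside
- spare_ring: Bystander: small centring ring, 29 mm across, 8 mm high, loose beside the rail on its +x side; origin at the centre of its underside
- spare_clamp: Bystander: pale ring clamp, 51 x 33 x 10 mm, loose beside the rail on its +x side; origin at the centre of its underside
- glasses: Bystander: black safety glasses, 42 x 131 x 27 mm, loose; origin at the centre of its underside
- tin: Bystander: tin with green lid, 61 x 86 x 22 mm, loose, at the back; origin at the centre of its underside
- pen: Bystander: black pen, 140 mm long, loose, at the back; origin at the centre of its underside
- clamp_foot (a point): Top of the dark clamp foot on the -y end of the rail, 74 mm from the rail's origin: block 64 x 30 mm, 34 mm high, with two black thumb knobs on it, together about 47 mm high. The other end, at y = +130 mm, has a plain stop 28 mm high
- next_hole (a point): Middle of the next hole, at the rail's top, 20 mm above the table and 30 mm from the first hole in the +y direction of the rail; hidden under the sliding head at the start
- cradle (a point): Middle of the low hose cradle on the head, 44 mm ahead of the plunger (+y), 45 mm above the table: two leaning steel arms, 22 mm long along the rail, tops 54 mm high. Overhead: a pale bellows hose, 60 mm thick, crosses between robot and rail at x = 0.29 to 0.39, underside 0.56 m above the table; keep a raised elbow back from it (fold, turn, then reach out) and the forearm under it

How it is judged:
By the outcome, as a careful person would: the job done as asked, in the order asked, and still so for the second after the job is handed in, while the arm keeps its last pose, push and grip.
It also fails if it takes over 35 s, if anything falls off the work surface, if the arm or the gripper's body presses on something with over 40 N, if the wrist force passes 120 N, or if a joint passes its speed limit or range.

## Working session

There is one attempt and no reset: what is moved stays moved. The work goes in short steps, Python scripts to look and compute and a shell command to move; the robot and the scene stay as the last step left them, time stands still between calls to the robot, and variables do not carry over. Pictures are saved under pics/ and viewed, at most 10 in all, crops included, and the job is handed in when it is done.

```bash
mkdir -p pics; ls; python3 - <<'E'
from workcell import readout,snapshot,r
import cv2
for n in("scene","top"):
    s=snapshot(n); cv2.imwrite(f"pics/{n}0.png",s["frame"][:,:,::-1])
    print(n,s["camera_matrix"],s["dist_coeffs"],s["rvec"],s["tvec"])
print(readout.read_state(),r.pinch_z)
E
```

```text
pics
scene [[443.34801002   0.         284.87486374]
 [  0.         443.34801002 211.46761751]
 [  0.           0.           1.        ]] [-0.05140989  0.          0.          0.          0.        ] [ 2.27046743 -0.72667691  0.32406898] [-302.27250033  361.73285557  592.91415474]
top [[384.30680619   0.         277.90574198]
 [  0.         384.30680619 207.61197371]
 [  0.           0.           1.        ]] [-0.08603639  0.          0.          0.          0.        ] [ 2.13325126 -2.10098589  0.18362162] [177.33840754 500.36277642 875.12880265]
{'time': 0.1, 'joint_pos': array([ 1.25798615e+00,  2.38732827e-01, -1.41676049e-02,  1.31915505e+00,
        1.36281479e-06,  1.57076401e+00]), 'joint_vel': array([-0.00074825, -0.00209898,  0.00258989, -0.00012811,  0.00064226,
        0.0008231 ]), 'tau': array([ 8.21529702e-04, -5.39723182e+01,  3.46997130e+01,  1.35111852e-02,
        7.37015228e-06, -1.61995780e-05]), 'ee_pos': array([161.45130111, 499.18783247, 230.73648432]), 'eef_rot': array([-4.89279209e-01, -3.10305745e+00,  1.95327218e-03]), 'wrist_force': array([0.03299855, 1.50736093, 0.56353458]), 'ft_torque': array([0.0088765 , 0.00825537, 0.00846986]), 'grip_force': 0.0, 'opening': 0.9988876281186826} 18.700000000000003
```

View pics/scene0.png

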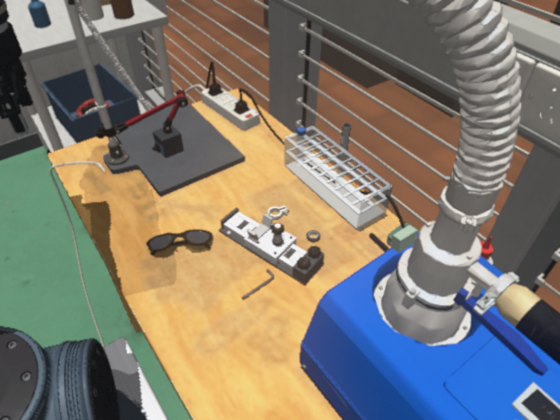

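View pics/top0.png

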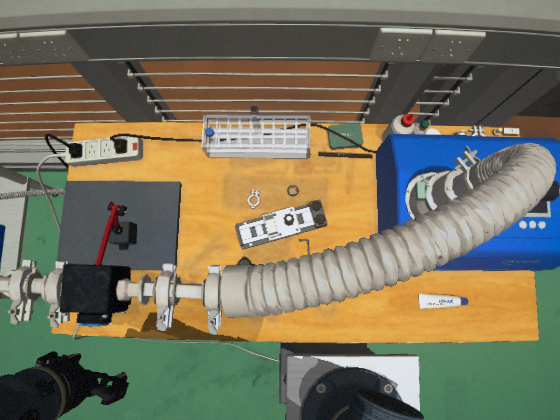

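The scene view shows the rail at (222,225)–(322,265) with the knob near (278,230). In the top view the rail runs from (238,238) to (325,212), with the knob near (289,218). I'll enlarge both.

```bash
python3 - <<'E'
import cv2,numpy as np
a=cv2.imread("pics/scene0.png")[195:290,210:335]; b=cv2.imread("pics/top0.png")[180:255,230:335]
a=cv2.resize(a,None,fx=4.5,fy=4.5,interpolation=3)
cv2.imwrite("pics/ca.png",a)
b=cv2.resize(b,None,fx=6,fy=6,interpolation=3)
cv2.imwrite("pics/cb.png",b)
E
```

```text
(no output)
```

View pics/ca.png

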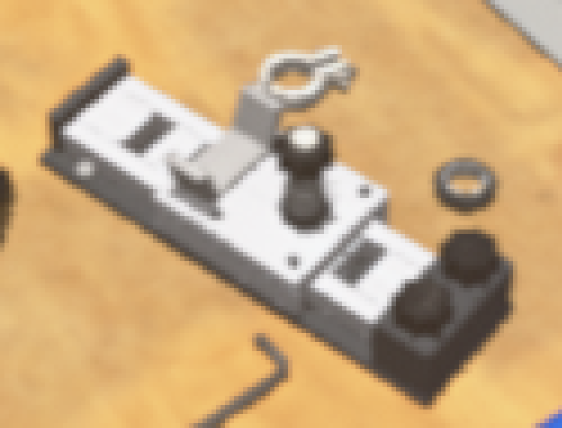

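View pics/cb.png

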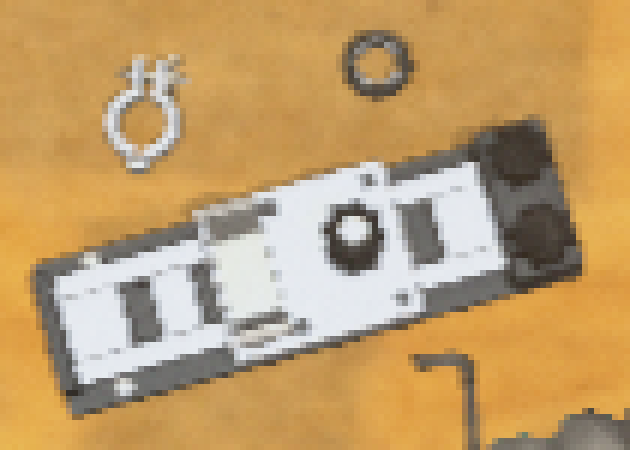

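Crop a (scale 4.5): knob middle is near (304,157), the -30 hole at (356,262) and the 90 hole at (150,134). Crop b (scale 6): knob middle is near (353,238), cap at (353,230), the -30 hole at (422,236) and the 90 hole at (142,310).

```bash
cat > h.py <<'E'
import cv2,numpy as np
from workcell import readout,snapshot,r
from scipy.spatial.transform import Rotation as R
C={n:snapshot(n) for n in("scene","top")}
def ray(n,p):
    c=C[n];u=cv2.undistortPoints(np.array([[p]],float),c["camera_matrix"],c["dist_coeffs"])[0,0]
    M=cv2.Rodrigues(np.array(c["rvec"],float))[0];return -M.T@np.ravel(c["tvec"]),M.T@np.r_[u,1]
def atz(n,p,z):
    o,d=ray(n,p);return o+d*(z-o[2])/d[2]
def tri(p,q):
    A=[];b=[]
    for n,x in(("scene",p),("top",q)):
        o,d=ray(n,x);d/=np.linalg.norm(d);P=np.eye(3)-np.outer(d,d);A.append(P);b.append(P@o)
    return np.linalg.lstsq(np.vstack(A),np.hstack(b),rcond=None)[0]
E
python3 - <<'E'
from h import *
np.set_printoptions(precision=1,suppress=True)
a=lambda x,y:((x+.5)/4.5-.5+210,(y+.5)/4.5-.5+195)
b=lambda x,y:((x+.5)/6-.5+230,(y+.5)/6-.5+180)
for nm,p,q,z in(("knob",a(304,157),b(353,238),68),("h-30",a(356,262),b(422,236),20),("h90",a(150,134),b(142,310),20),("cap",a(303,138),b(353,230),78)):
    print(nm,tri(p,q),atz("scene",p,z),atz("top",q,z))
s=readout.read_state();print(R.from_rotvec(s["eef_rot"]).as_matrix())
E
```

```text
knob [468.1 159.1  63.6] [466.7 155.5  68. ] [466.5 159.6  68. ]
h-30 [476.1 130.4  17.8] [475.4 128.8  20. ] [475.3 130.7  20. ]
h90 [443.9 244.8  17.6] [443.3 242.7  20. ] [443.1 244.8  20. ]
cap [468.8 159.7  74.6] [467.2 157.   78. ] [468.1 159.8  78. ]
[[-1.   0.3 -0. ]
 [ 0.3  1.  -0. ]
 [ 0.  -0.  -1. ]]
```

```bash
python3 -m pendant '0 -1 0 0 0 0;0 -1 0 0 0 0;0 -1 0 0 0 0;0 -1 0 0 0 0;0 0 0 0 0 0' 0.7 40; python3 - <<'E'
from h import *
print([x for x in dir(r) if x[0]!='_'])
s=readout.read_state();print(s["joint_pos"],s["ee_pos"])
for z in (560,620):
  for x,y in((290,100),(340,115),(390,130)):
    c=C["top"];print(x,y,z,cv2.projectPoints(np.array([[x,y,z]],float),c["rvec"],c["tvec"],c["camera_matrix"],c["dist_coeffs"])[0].ravel())
E
```

```text
time: 0.7
ee_pos: [123.6, 382.1, 231.4]
eef_rot: [-0.489, -3.103, 0.002]
wrist_force: [0.6, 0.1, 0.1]
opening: 0.698
grip_force: 0.0
['IKError', 'pinch_z']
[ 1.25802581e+00  3.11711602e-02 -2.60428441e-01  1.27801013e+00
  2.52427714e-05  1.57078428e+00] [124.61873714 385.38233995 231.66545863]
290 100 560 [353.08528533 317.59906678]
340 115 560 [337.8043579  267.17256833]
390 130 560 [322.92277781 218.50555947]
290 100 620 [365.80335376 324.32296354]
340 115 620 [347.57725645 264.85381407]
390 130 620 [329.8658327 207.8180577]
```

```bash
python3 -m pendant '0 0 1 0 0 0;0 0 1 0 0 0;0 0 0 0 0 0'; python3 - <<'E'
from workcell import readout
s=readout.read_state();print(s["joint_pos"],s["ee_pos"])
E
```

```text
time: 1.1
ee_pos: [124.2, 384.2, 168.5]
eef_rot: [-0.489, -3.102, 0.008]
wrist_force: [-0.8, 0.2, -0.1]
opening: 0.701
grip_force: 0.0
[ 1.25801995e+00  6.89065658e-02 -3.87071014e-01  1.12011730e+00
 -2.09842556e-05  1.57075855e+00] [124.24921278 384.1858722  168.53086235]
```

```bash
python3 -m pendant '0 -1 0.5 0 0 0;0 -1 0.5 0 0 0;0 -1 0.5 0 0 0;0 -0.8 0.45 0 0 0;0 0 0 0 0 0;0 0 0 0 0 0'; python3 - <<'E'
from workcell import readout
s=readout.read_state();print(s["joint_pos"],s["ee_pos"])
E
python3 -m pendant '-0.99 -0.05 0 0 0 5.9;-0.99 -0.05 0 0 0 5.9;-0.99 -0.05 0 0 0 5.9;-0.99 -0.05 0 0 0 5.9;0 0 0 0 0 0;0 0 0 0 0 0'; python3 - <<'E'
from h import *
s=readout.read_state();print(s["joint_pos"],s["ee_pos"])
cv2.imwrite("pics/m1.png",np.hstack([C[n]["frame"][:,:,::-1] for n in C])[:, :][:, :1120]) if 0 else cv2.imwrite("pics/m1.png",cv2.resize(np.hstack([C[n]["frame"][:,:,::-1] for n in C]),(800,300),interpolation=cv2.INTER_AREA))
E
```

```text
time: 1.7
ee_pos: [90.0, 278.2, 113.9]
eef_rot: [0.489, 3.103, 0.003]
wrist_force: [0.0, 0.7, 0.6]
opening: 0.7
grip_force: 0.0
[ 1.25800936e+00 -8.37135265e-02 -6.92155105e-01  9.60509336e-01
  4.24513492e-06  1.57080144e+00] [ 89.95780953 278.1641646  113.94602508]
time: 2.3
ee_pos: [193.7, 219.4, 113.6]
eef_rot: [1.116, 2.936, 0.002]
wrist_force: [-0.3, 0.2, -1.2]
opening: 0.695
grip_force: 0.0
[ 8.50331573e-01 -8.28338665e-02 -6.93338823e-01  9.59586742e-01
  2.29284654e-04  1.57367704e+00] [192.53414419 219.42115764 113.28741971]
```

View pics/m1.png

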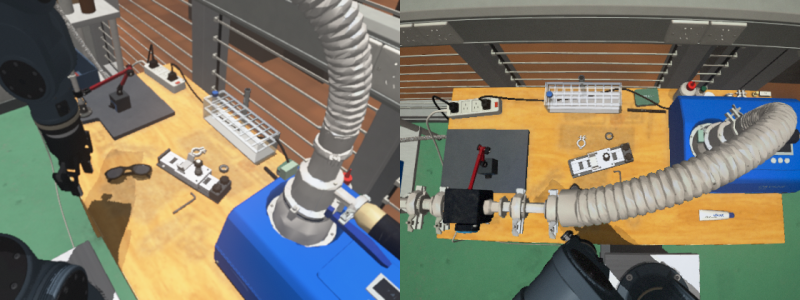

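Scene half: the forearm comes down at the left with the gripper at about (70,175). Top half: the elbow sits near (575,270), in front of the hose. I'll fit the link lengths and overlay forearm lines for several shoulder heights, to see whether the arm clears the hose.

```bash
cat > kin.py <<'E'
import numpy as np
D=np.array([[.2387,-.01417,524.64,230.74],[.03117,-.26043,405.04,231.67],[.0689,-.38707,403.77,168.53],[-.08371,-.69216,292.35,113.95]])
A=[];b=[]
for q2,q3,rr,z in D:
    p=q2-q3
    A+=[[np.sin(q2),np.cos(p),-np.sin(p),1,0],[np.cos(q2),-np.sin(p),-np.cos(p),0,1]];b+=[rr,z]
a2,X,Y,c,z0=sol=np.linalg.lstsq(np.array(A),np.array(b),rcond=None)[0]
res=np.array(A)@sol-b
E
python3 - <<'E'
from h import *; from kin import *
print(sol.round(1),res.round(1))
s=readout.read_state();q=s["joint_pos"];p=q[1]-q[2];u=np.array([np.cos(q[0]),np.sin(q[0])])
im={n:C[n]["frame"][:,:,::-1].copy() for n in C}
for hs,col in((100,(0,0,255)),(180,(0,255,0)),(260,(255,0,0)),(340,(0,255,255))):
    e=(a2*np.sin(q[1]),hs+a2*np.cos(q[1])); w=(e[0]+X*np.cos(p)-Y*np.sin(p),e[1]-X*np.sin(p)-Y*np.cos(p))
    print(hs,np.round(e),np.round(w))
    P=np.array([[*(u*0),hs],[*(u*e[0]),e[1]],[*(u*w[0]),w[1]],[*(u*w[0]),s["ee_pos"][2]]],float)
    for n in C:
        c_=C[n];t=cv2.projectPoints(P,c_["rvec"],c_["tvec"],c_["camera_matrix"],c_["dist_coeffs"])[0].reshape(-1,2)
        cv2.polylines(im[n],[np.clip(t,-3000,3000).astype(int)],False,col,1)
cv2.imwrite("pics/m2.png",np.hstack([cv2.resize(im["scene"][:290,:200],(400,580)),cv2.resize(im["top"][225:,200:470],(400,289)).repeat(1,0) if 0 else cv2.copyMakeBorder(cv2.resize(im["top"][260:,240:440],(400,320)),0,260,0,0,0)]))
E
```

```text
[ 561.6  398.   -19.     0.9 -233.6] [-0.8  0.1  0.1 -0.2  1.6 -0.1 -0.9  0.1]
100 [-47. 660.] [290. 447.]
180 [-47. 740.] [290. 527.]
260 [-47. 820.] [290. 607.]
340 [-47. 900.] [290. 687.]
```

View pics/m2.png

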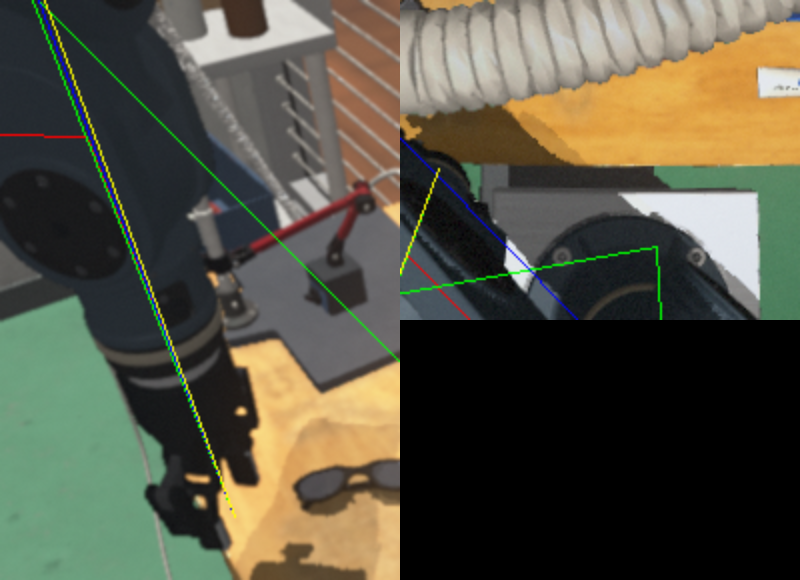

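```bash
python3 -m pendant '0 -0.6 0.4 0 0 0;0 -0.6 0.3 0 0 0;-0.87 -0.045 0 0 0 5.9;-0.87 -0.045 0 0 0 5.9;-0.87 -0.045 0 0 0 5.9;-0.87 -0.045 0 0 0 5.9;-0.87 -0.045 0 0 0 5.9;0 0 0 0 0 0;0 0 0 0 0 0'; python3 - <<'E'
from h import *; from kin import *
s=readout.read_state();q=s["joint_pos"];p=q[1]-q[2];u=np.array([np.cos(q[0]),np.sin(q[0])]);print(q,s["ee_pos"],s["tau"][:3])
im={n:C[n]["frame"][:,:,::-1].copy() for n in C}
for hs,col in((0,(255,0,255)),(100,(0,0,255)),(180,(0,255,0)),(260,(255,0,0))):
    e=(a2*np.sin(q[1]),hs+a2*np.cos(q[1])); w=(e[0]+X*np.cos(p)-Y*np.sin(p),e[1]-X*np.sin(p)-Y*np.cos(p))
    P=np.array([[*(u*w[0]),w[1]],[*(u*w[0]),s["ee_pos"][2]]],float)
    print(hs,np.round(w))
    for n in C:
        c_=C[n];t=cv2.projectPoints(P,c_["rvec"],c_["tvec"],c_["camera_matrix"],c_["dist_coeffs"])[0].reshape(-1,2);print(n,t.round())
        if n=="scene":cv2.circle(im[n],tuple(np.clip(t[0],-900,900).astype(int)),4,col,2)
a=im["scene"][:,:400];b=im["top"][200:,200:470]
cv2.imwrite("pics/m3.png",np.hstack([a,cv2.copyMakeBorder(cv2.resize(b,(390,318)),0,102,0,0,0)]))
E
```

```text
time: 3.4
ee_pos: [240.1, 84.1, 91.9]
eef_rot: [-1.824, -2.558, -0.0]
wrist_force: [0.3, -0.2, -0.2]
opening: 0.699
grip_force: 0.0
[ 3.39006495e-01 -1.26791846e-01 -7.93741478e-01  9.03843886e-01
  1.78996710e-04  1.57560016e+00] [239.88750862  84.64723142  91.86175876] [ -0.78159928 -18.78096879  29.08290982]
0 [253. 326.]
scene [[153. 200.]
 [183. 310.]]
top [[337. 336.]
 [322. 321.]]
100 [253. 426.]
scene [[134. 127.]
 [183. 310.]]
top [[347. 347.]
 [322. 321.]]
180 [253. 506.]
scene [[115.  51.]
 [183. 310.]]
top [[359. 359.]
 [322. 321.]]
260 [253. 586.]
scene [[ 90. -49.]
 [183. 310.]]
top [[375. 377.]
 [322. 321.]]
```

View pics/m3.png

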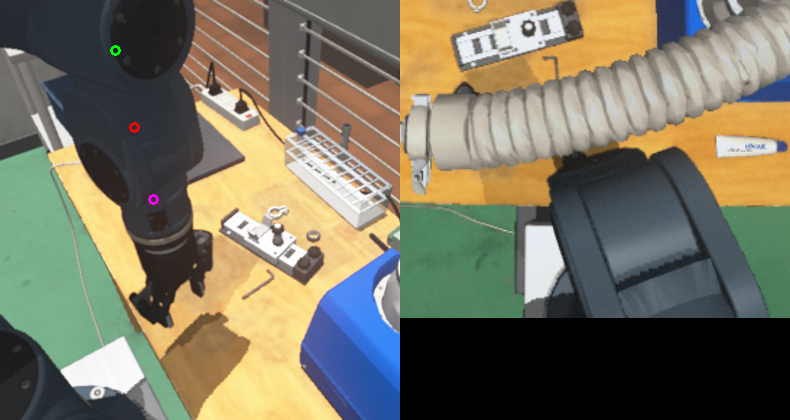

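Left half: the wrist pitch joint's cap is at (150,35), about 500 mm above the table when the tool points down, and the rail is at (222–322,210–280). With the tool vertical at the knob, the forearm would hit the hose. So I'll close along the rail and lean the tool about 25° so it points outward, which keeps the wrist low and well back.

```bash
python3 -m pendant '0 0 0 0 0 -7.9;0 0 0 0 0 -7.9;0 0 0 0 0 -7.9;0 0 0 0 0 -7.9;0 0 0 0 0 -7.9;0 0 0 0 0 -7.9;0 0 0 0 0 -7.9;0 0 0 0 0 -7.9;0 0 0 0 0 -7.9;0 0 0 0 0 -7.9;0 0 0 0 0 -7.9;0 0 0 0 0 0' 0.42; python3 -m pendant '-1 0 0 0 -4.17 0;-1 0 0 0 -4.17 0;-1 0 0 0 -4.17 0;-1 0 0 0 -4.17 0;-1 0 0 0 -4.17 0;-1 0 0 0 -4.17 0;0 0 0 0 0 0;0 0 0 0 0 0'
cat > go.py <<'E'
from h import *
np.set_printoptions(precision=2,suppress=True)
s=readout.read_state();M=R.from_rotvec(s["eef_rot"]).as_matrix()
print("q",s["joint_pos"],"p",s["ee_pos"],"F",s["wrist_force"],"op",s["opening"],s["grip_force"]);print(M)
def to(t): print("shift units",M.T@(np.array(t)-s["ee_pos"])/30)
E
python3 - <<'E'
from go import *
to((474.7,160.8,50.8)); G=s["ee_pos"]-M[:,2]*18.7;print("grasp pt",G)
a=cv2.resize(C["scene"]["frame"][120:300,130:350,::-1],(550,450),interpolation=3)
b=cv2.resize(C["top"]["frame"][170:350,230:350,::-1],(300,450),interpolation=3)[:,:250]
cv2.imwrite("pics/m4.png",np.hstack([a,b]))
E
```

```text
time: 4.7
ee_pos: [239.8, 84.8, 91.8]
eef_rot: [0.443, -3.11, -0.0]
wrist_force: [-1.2, -0.2, -0.1]
opening: 0.42
grip_force: 0.0
time: 5.5
ee_pos: [407.7, 132.3, 123.5]
eef_rot: [-0.373, 2.685, 0.084]
wrist_force: [0.7, -0.2, -1.3]
opening: 0.423
grip_force: 0.0
q [ 0.33 -0.14 -0.83  0.44 -0.02  0.05] p [407.8  131.99 123.47] F [ 0.12 -0.28 -0.84] op 0.4195413039492292 0.0
[[-0.87 -0.27  0.4 ]
 [-0.25  0.96  0.12]
 [-0.42  0.   -0.91]]
shift units [-1.17  0.31  3.21]
grasp pt [400.24 129.84 140.43]
```

View pics/m4.png

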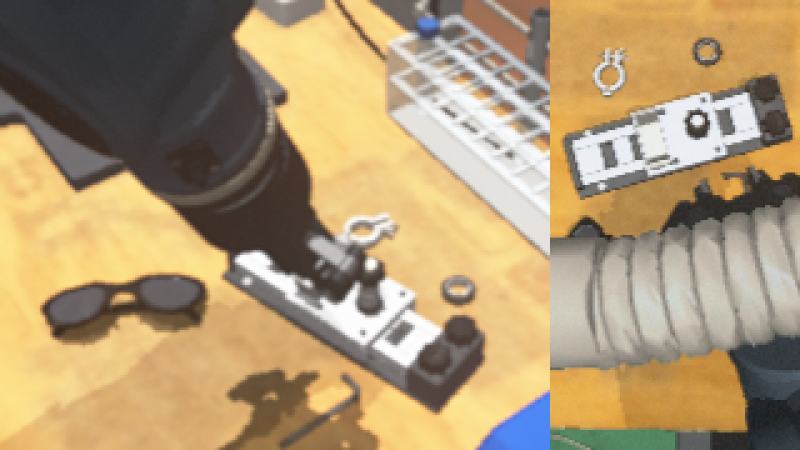

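The arm passes under the hose. In the top half the fingertips show at about (703,187) and (757,180), with the knob at (697,122). Next I move to just above the knob and look again.

```bash
python3 -m pendant '-0.6 0.15 1 0 0 0;-0.57 0.15 1 0 0 0;0 0 0 0 0 0;0 0 0 0 0 0'
python3 - <<'E'
from go import *
to((474.7,160.8,50.8))
for n in C:
    c=C[n];P=np.array([s["ee_pos"],(467,158.6,78)]);print(n,cv2.projectPoints(P,c["rvec"],c["tvec"],c["camera_matrix"],c["dist_coeffs"])[0].reshape(-1,2))
a=cv2.resize(C["scene"]["frame"][190:270,230:320,::-1],(450,400),interpolation=3)
b=cv2.resize(C["top"]["frame"][190:257,255:322,::-1],(350,350),interpolation=3)
cv2.imwrite("pics/m5.png",np.hstack([a,cv2.copyMakeBorder(b,0,50,0,0,0)]))
E
```

```text
time: 6.0
ee_pos: [460.4, 156.0, 83.2]
eef_rot: [-0.374, 2.686, 0.082]
wrist_force: [-0.2, -0.1, 0.9]
opening: 0.419
grip_force: 0.0
q [ 0.34  0.03 -0.81  0.3  -0.03  0.06] p [460.58 155.9   84.4 ] F [ 0.23  0.8  -0.09] op 0.42367795405405456 0.0
[[-0.87 -0.27  0.41]
 [-0.25  0.96  0.12]
 [-0.42 -0.   -0.91]]
shift units [0.02 0.03 1.23]
scene [[274.38 224.78]
 [276.37 224.82]]
top [[290.12 220.71]
 [288.93 218.37]]
```

View pics/m5.png

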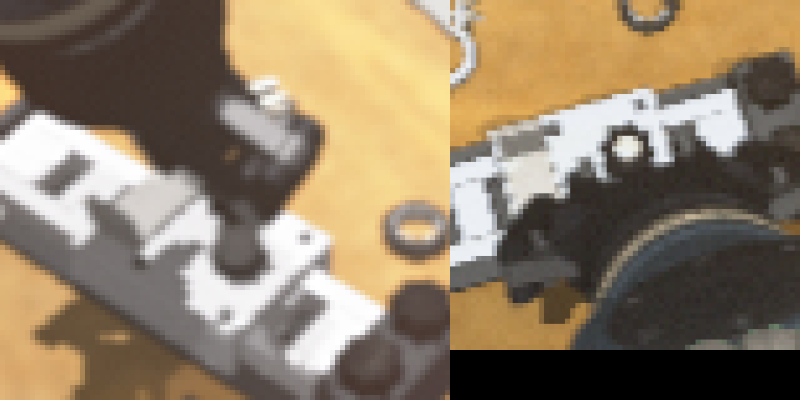

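Top half: the fingertips at (580,180) and (682,138) sit either side of the knob at (627,147) and are centred along the rail. Advance and grip.

```bash
python3 -m pendant '0 0.02 0.4 0 0 0;0 0 0.4 0 0 0;0 0 0.43 0 0 0;0 0 0 0 0 0;0 0 0 0 0 0;0 0 0 0 0 0' && python3 -m pendant '0 0 0 0 0 0;0 0 0 0 0 0;0 0 0 0 0 0;0 0 0 0 0 0;0 0 0 0 0 0;0 0 0 0 0 0;0 0 0 0 0 0;0 0 0 0 0 0' 0 60; python3 -c "from go import *"
```

```text
time: 6.7
ee_pos: [476.4, 161.0, 52.0]
eef_rot: [-0.374, 2.681, 0.083]
wrist_force: [-0.5, -0.0, 0.3]
opening: 0.424
grip_force: 0.0
time: 7.5
ee_pos: [476.4, 161.0, 51.1]
eef_rot: [-0.374, 2.682, 0.083]
wrist_force: [0.3, -1.2, 0.9]
opening: 0.263
grip_force: 58.7
q [ 0.34  0.11 -0.84  0.18 -0.03  0.06] p [476.42 161.    51.1 ] F [-1.   -1.8  -0.18] op 0.2661764145561146 58.64597860417689
[[-0.87 -0.27  0.41]
 [-0.25  0.96  0.12]
 [-0.42 -0.   -0.91]]
```

Gripped at 22.5 mm opening and 59 N. Lift 13 mm straight up.

```bash
python3 -m pendant '-0.06 0 -0.13 0 0 0;-0.06 0 -0.13 0 0 0;-0.06 0 -0.13 0 0 0;0 0 0 0 0 0;0 0 0 0 0 0;0 0 0 0 0 0;0 0 0 0 0 0'; python3 -c "from go import *"
```

```text
time: 8.3
ee_pos: [476.4, 161.0, 63.9]
eef_rot: [-0.374, 2.682, 0.083]
wrist_force: [2.2, -0.3, -4.7]
opening: 0.266
grip_force: 59.0
q [ 0.34  0.09 -0.82  0.23 -0.03  0.06] p [476.34 160.99  63.88] F [ 2.03 -0.99 -6.26] op 0.26091814377380734 58.96814812011144
[[-0.87 -0.27  0.41]
 [-0.25  0.96  0.12]
 [-0.42 -0.   -0.91]]
```

The force matches the spring at about 0.018. Now slide 30 mm along the rail.

```bash
python3 -m pendant '0 0.2 0 0 0 0;0 0.2 0 0 0 0;0 0.2 0 0 0 0;0 0.2 0 0 0 0;0 0.2 0 0 0 0;0 0 0 0 0 0;0 0 0 0 0 0;0 0 0 0 0 0;0 0 0 0 0 0'; python3 - <<'E'
from go import *
print(s["ee_pos"]-np.array([476.34,160.99,63.88]))
a=cv2.resize(C["scene"]["frame"][190:290,210:335,::-1],(440,352),interpolation=3)
b=cv2.resize(C["top"]["frame"][190:257,255:322,::-1],(350,350),interpolation=3)
cv2.imwrite("pics/m6.png",np.hstack([a,cv2.copyMakeBorder(b,0,2,0,0,0)]))
E
```

```text
time: 9.3
ee_pos: [467.9, 189.9, 63.9]
eef_rot: [-0.374, 2.683, 0.083]
wrist_force: [-0.9, 2.3, -6.4]
opening: 0.265
grip_force: 59.2
q [ 0.42  0.1  -0.81  0.23 -0.06  0.13] p [467.94 189.78  63.87] F [-0.55  0.74 -4.4 ] op 0.2630909467202129 59.24840954628891
[[-0.87 -0.27  0.41]
 [-0.25  0.96  0.12]
 [-0.42  0.   -0.91]]
[-8.4  28.79 -0.01]
```

View pics/m6.png

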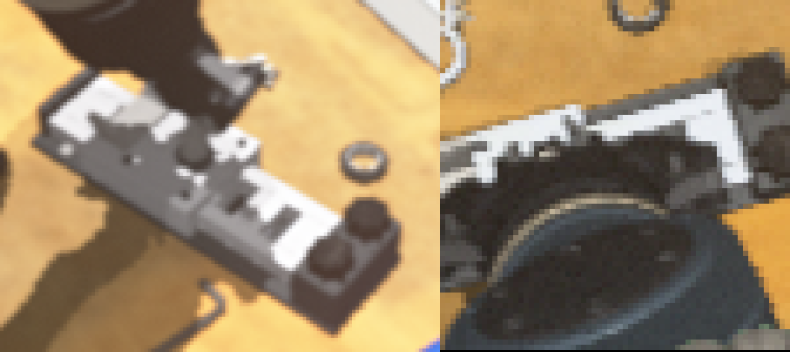

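The head has moved with the knob, and two holes now show behind it at about (235,200) and (285,222). Lower the pin into the next hole.

```bash
python3 -m pendant '0.06 0 0.13 0 0 0;0.06 0 0.13 0 0 0;0.06 0 0.13 0 0 0;0 0 0 0 0 0;0 0 0 0 0 0;0 0 0 0 0 0'; python3 -c "from go import *"
```

```text
time: 10.0
ee_pos: [468.1, 189.8, 51.1]
eef_rot: [-0.374, 2.682, 0.083]
wrist_force: [-5.5, -0.0, 0.6]
opening: 0.268
grip_force: 59.9
q [ 0.42  0.12 -0.83  0.19 -0.06  0.13] p [468.09 189.79  51.15] F [-5.84  0.12 -0.18] op 0.2688055470601541 59.86932150564826
[[-0.87 -0.27  0.41]
 [-0.25  0.96  0.12]
 [-0.42 -0.   -0.91]]
```

There is no vertical force at the start height, so the pin is in the hole. Push it home.

```bash
python3 -m pendant '0.03 0 0.06 0 0 0;0.03 0 0.06 0 0 0;0.025 0 0.06 0 0 0;0 0 0 0 0 0;0 0 0 0 0 0;0 0 0 0 0 0'; python3 -c "from go import *"
```

```text
time: 10.7
ee_pos: [468.6, 190.0, 46.7]
eef_rot: [-0.374, 2.68, 0.083]
wrist_force: [-17.8, -4.5, 23.9]
opening: 0.266
grip_force: 62.4
q [ 0.42  0.13 -0.84  0.17 -0.06  0.13] p [468.55 189.96  46.65] F [-17.22  -5.35  23.71] op 0.265977836535301 62.36581544762885
[[-0.87 -0.27  0.41]
 [-0.25  0.96  0.12]
 [-0.42 -0.   -0.91]]
```

The push stopped at 24 N after 4.5 mm, slightly less than the 5.5 mm expected. To tell the home stop from a fingertip touching something, I'll go back to rest and release. Then I'll regrip 3 mm higher and push again.

```bash
python3 -m pendant '-0.04 0 -0.09 0 0 0;-0.045 0 -0.09 0 0 0;0 0 0 0 0 0;0 0 0 0 0 0'; python3 -m pendant '0 0 0 0 0 0;0 0 0 0 0 0;0 0 0 0 0 0;0 0 0 0 0 0' 0.4; python3 -m pendant '-0.04 0 -0.09 0 0 0;0 0 0 0 0 0;0 0 0 0 0 0';  python3 -m pendant '0 0 0 0 0 0;0 0 0 0 0 0;0 0 0 0 0 0;0 0 0 0 0 0;0 0 0 0 0 0;0 0 0 0 0 0' 0 70; python3 -c "
from workcell import readout,snapshot
import numpy as np
F=[]
for i in range(6): snapshot('top'); F.append(readout.read_state()['wrist_force'])
print(np.mean(F,0),readout.read_state()['ee_pos'])"
```

```text
time: 11.2
ee_pos: [468.1, 189.8, 51.3]
eef_rot: [-0.374, 2.682, 0.083]
wrist_force: [-5.2, -0.7, 0.0]
opening: 0.266
grip_force: 59.9
time: 11.6
ee_pos: [468.8, 190.0, 51.5]
eef_rot: [-0.374, 2.681, 0.083]
wrist_force: [-0.6, 0.9, -0.5]
opening: 0.404
grip_force: 0.0
time: 11.9
ee_pos: [468.3, 189.9, 54.3]
eef_rot: [-0.374, 2.682, 0.083]
wrist_force: [-0.1, 0.1, 0.2]
opening: 0.402
grip_force: 0.0
time: 12.5
ee_pos: [468.1, 189.8, 54.0]
eef_rot: [-0.374, 2.682, 0.083]
wrist_force: [0.0, -0.9, -0.0]
opening: 0.26
grip_force: 68.4
[-0.42268106 -0.19260781  0.37669308] [468.15884064 189.87657365  54.0773395 ]
```

```bash
python3 -m pendant '0.03 0 0.06 0 0 0;0.025 0 0.06 0 0 0;0 0 0 0 0 0;0 0 0 0 0 0;0 0 0 0 0 0';  python3 -m pendant '0.014 0 0.03 0 0 0;0 0 0 0 0 0;0 0 0 0 0 0'; python3 -m pendant '0.014 0 0.03 0 0 0;0 0 0 0 0 0;0 0 0 0 0 0'
```

```text
time: 13.3
ee_pos: [468.1, 189.9, 50.1]
eef_rot: [-0.374, 2.682, 0.083]
wrist_force: [-1.5, -1.2, 2.6]
opening: 0.261
grip_force: 68.7
time: 13.6
ee_pos: [468.2, 189.9, 49.3]
eef_rot: [-0.374, 2.682, 0.083]
wrist_force: [-3.3, -1.1, 4.7]
opening: 0.262
grip_force: 69.0
time: 13.9
ee_pos: [468.5, 190.0, 49.1]
eef_rot: [-0.374, 2.68, 0.083]
wrist_force: [-10.1, -2.9, 19.5]
opening: 0.263
grip_force: 70.5
```

The stop moved up with the regrip: 49.1 mm now against 46.7 mm before. So it is the plunger's own home stop, and the knob is being held down with about 20 N.

```bash
python3 -c "
from workcell import job,readout
s=readout.read_state();print(s['ee_pos'],s['wrist_force'],s['grip_force'])
print(job.finish_job())"
```

```text
[468.4982885  189.96508706  49.09072996] [-10.14690492  -2.9010791   19.50414592] 70.54876459529623
the job is handed in; nothing more can be done
None
```

The sliding head is in the next hole, with the pin dropped in, pushed to its stop and held down by the knob at about 20 N; I handed the job in after about 14 s, and got no verdict back.

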